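Stop test on the sample track: press the mushroom stop, twist it free, reset

ROBOT

A 6-joint arm with a two-finger parallel gripper is mounted at the origin on the work surface. World frame = base frame: x ahead of the robot, y to its left, z up, the work surface at z = 0. Lengths are in m, angles in rad, forces in N, time in s.
With the tool pointing down it reaches from about 0.3 to 0.75 m from the base axis. Payload 8.5 kg.
Tool frame: the origin (TCP) lies on the centre line of the jaws, within the pads' length; the fingertips stand 14 mm ahead of it and the grasp point (between the pads) lies 5 mm behind it; z points along the fingers, y is the direction in which the jaws open and shut (so a half turn about z gives the same grasp; the last joint's range is limited). The gripper opens to 85 mm and grips with 20 to 120 N. Pads are 22 mm wide; open, the fingers measure 114 mm over their backs; the gripper's body (76 mm by 85 mm) begins 54 mm behind the grasp point. The pads swing forward as they close: fully open they stand 13 mm farther back than shut.
Start: joints at [0.942, 0.381, 1.297, -0, 1.464, -0.215], TCP at [0.221, 0.504, 0.22] pointing down, gripper open.
Joint ranges: [-3.11, 3.11], [-0.89, 2.33], [0.22, 2.48], [-1.42, 4.56], [0.17, 2.85], [-2.88, 2.88]. Speed limits (rad/s): [2.39, 2.39, 3.14, 3.14, 3.14, 3.14].

INTERFACE

Orientations are given as a rotation vector (axis times angle).
In Python, from plant import manip, viewer, outline_of, spot_point gives the robot as it stands.
- The arm moves only by the tool drive_tool, never from a script. Its arguments are lists of equal length, an entry for each row: "fingers": the finger opening in cm, from 0 to 8.54; "xyz": the shift along the world's x, y, z in cm, a list of three; "turn": the turn about the world's z in rad. In form: {"fingers": [fingers, ...], "xyz": [[tx, ty, tz], ...], "turn": [turn, ...]}. A call has exactly 5 rows; each row shifts and turns the commanded pose from where the row before left it; what a row does not reach is not made up. A row lasts 1/12 s, in which the tool goes at most 41.7 mm and 7.16 degrees, less where a joint would pass 70% of its speed; a pose out of reach is approached as far as the arm can. A call is refused whole if a number of a shift passes 4.17 or a number of a turn 0.125, either way. A call with a gripper value outside its range is refused whole. The fingers move at their own pace and stop on an object; the grip force is fixed at half the most. Time passes only in rows, so rows that do not move let the fingers close, or fill a call up. It gives the time, the measured TCP pose, the force and the opening at its end, in the units of the state.
- manip.state(): the state, without advancing time (a new reading comes with each control period).
- viewer.read_camera(name): name is "scene" or "top" or "wrist"; returns a dict with "img" (400x640x3 uint8, red, green, blue), "depth" (400x640 float32, m along the optical axis (not along the pixel's ray), 0 where there is no reading), "intrinsics" (3x3 intrinsics, pixels), "R" (3x3) and "t" (3): a world point X has camera coordinates R X + t; the wrist camera has in their place "hand_eye" (4x4, takes a point from camera to tool coordinates, whose origin is the TCP and whose axes are the flange's). Camera axes: x right, y down, z forward; pixel columns grow to the right and rows downward; lengths in m; the calibration is good to about 2 mm. A picture is of the moment at which its call begins: read the wrist's pose just before it.
- manip.hand_in(): hands the job in, once; it reports no verdict.
Trained networks look in the newest picture that a camera, given by its name, has taken for a name from the list of things; names that differ only in an ending like _2 or _b are one class to them, and where a whole thing is asked for, a point or a joint stands for the part that bears it (a point fixed in the world has none). Each returns a list of dicts, best first, with "score" (0 to 1); they miss things now and then, are a little off and sometimes report something else, mostly with a low value. They report only what shows in the picture. A call takes as long as a camera call. They do not tell look-alikes from the thing itself.
- outline_of(thing, camera): "region" (400x640 bool, what is visible of it).
- spot_point(thing, camera): "point" ([x, y, z] in m, in world coordinates, good to about 4 mm: a listed point, or the origin of a listed thing).
The state is a dict: "clock": time; "joints": joint angles; "dq": joint speeds; "tau": joint torques, N m; "tool_pos": TCP position; "tool_rot": TCP orientation; "ft_force": force on the tool from outside, world axes, zero at the start; "ft_torque": the same for the moment, N m; "gripper_width": finger opening in m.
Only numpy, scipy, OpenCV 4.12 (cv2) and the standard library are available. Lean on these libraries where they do the work, as an engineer would, in place of code of your own. Each camera call takes 0.05 s, during which the arm holds its last target. There are 200 camera calls.

TASK

Test the stop of the laboratory's sample track: with a fingertip press the big three-lobed mushroom button right in until it latches, take the finger off so that it stays in by itself, then push one of its lobes round clockwise (seen from above, as its arrows show) until the head springs back out, and let it turn back. After that press the round push button on the other box fully in and let it go, to reset the track. Touch only and grip nothing: do not take the head or a lobe between the fingers, force nothing, and leave the tube carrier, the bottle and the tube rack standing where they are.

Things in the scene. Friction and masses are not known exactly. Their poses are not given: they have to be found in the camera images.
- stop_box: Grey square control box, 90 x 90 mm and 75 mm high, screwed to the bench; origin at the centre of its underside, z up. The mushroom stop stands on a vertical axis through its centre: black collar 47 mm across and 6 mm high on the lid, steel stem 20 mm across, head on top. Lugs stick out 17 mm at its +y and -y sides and a cable gland 22 mm at its +x side, all below 45 mm.
- stop_head_top (a point): Centre of the top of the red mushroom head, on its vertical axis, z up; moves with the head. 115.5 mm above the bench at rest, about 109 mm latched. The head is a trefoil: a round middle of radius 23.5 mm, 22.5 mm high with a flat crown of radius 18 mm, and three round lobes, radius 11 mm, 18.5 mm high, centred 23 mm from the axis (34 mm to the tip). Its underside is 12 mm above the collar at rest, 6 mm latched.
- stop_lobe1 (a point): Centre of the top of the first lobe, 23 mm from the head's axis and 4 mm lower than the head's top; moves with the head. In the hollow half-way between two lobes the rim is 23.5 mm from the axis: a fingertip up to 30 mm wide that stays 26 mm or more from the axis touches nothing there.
- stop_lobe2 (a point): The same point of the second lobe, 120 degrees anticlockwise of the first seen from above.
- stop_lobe3 (a point): The same point of the third lobe, 120 degrees anticlockwise of the second seen from above.
- stop (a joint): How far the mushroom head is pushed in, in m: 0 out, 0.009 against its stop. Pressed beyond 0.008 it latches and, when let go, comes back only to about 0.0065 and stays there. Its spring starts at 4 N; a push of about 10 N latches it, 15 N puts it firmly against its stop. It latches only if the head is not twisted.
- stop_twist (a joint): Turn of the mushroom head clockwise seen from above, in rad: 0 at rest, 0.85 at its limit. A light spring (0.03 N m at rest, 0.08 N m at the limit) turns it back to 0 when let go. When the head is latched, a push of about 4 N on a lobe turns it, and somewhere between 0.3 and 0.6 it comes free and its spring lifts it out.
- reset_box: Smaller grey square control box, 72 x 72 mm and 60 mm high, screwed to the bench, with the reset push button on top; origin at the centre of its underside, z up. Lugs and cable gland as on the other box. Which of the two boxes is left and which right varies.
- reset_top (a point): Centre of the top of the reset button, a white disc 28 mm across that stands 10 mm out of its metal ring (40 mm across, 6 mm high); 76 mm above the bench when out; moves with the button.
- reset (a joint): How far the reset button is pushed in, in m: 0 out, 0.006 fully in. Springs back when let go. 1.5 N starts it, 5 N pushes it fully in.
- carrier: Loose black round carrier, 36 mm across, with one capped blood tube standing in it, 106 mm high in all, between the boxes on the far side; origin at the centre of its underside. Leave it alone.
- bottle: Loose white bottle 64 mm across and 150 mm high; origin at the centre of its underside. Leave it alone.
- rack: Loose orange tube rack 75 x 150 mm with six capped tubes, 106 mm high; origin at the centre of its underside. Leave it alone.
Not all that is in view belongs to the job. Leave any green or purple look-alike of the stop_box alone.

How it is judged:
On the way, in this order (a step that is already met when the one before it is completed fails the run):
1. the mushroom head is latched in and stays in with no finger on it (value of joint stop above 0.0045 m and contact force between the fingers and stop_box below 0.2 N), for 0.2 s.
2. the head has been twisted free and has sprung out (value of joint stop below 0.0015 m), for 0.2 s.
3. the reset button is pressed in, with the stop out (value of joint reset above 0.0045 m and value of joint stop below 0.0015 m), for 0.05 s.
At the end, for the whole second after the job is handed in: The mushroom head is out (within 1.5 mm) and turned back (within 0.1 rad), the reset button is out (within 1 mm), and the carrier, bottle and rack stand upright within 10 mm of where they were (value of joint stop below 0.0015 m and value of joint stop_twist below 0.1 rad and value of joint reset below 0.001 m and distance of each of carrier, bottle, rack from where it was at the start of the episode below 0.01 m and angle between each of carrier, bottle, rack's own z axis and vertical below 0.1 rad); the robot touches nothing.
It fails at once if the mushroom head or one of its lobes is taken between the fingers (z of the grasp point in the frame of stop_head_top between -0.03 and 0.01 m and (horizontal distance between the grasp point and stop_head_top below 0.018 m or horizontal distance between the grasp point and stop_lobe1 below 0.01 m or horizontal distance between the grasp point and stop_lobe2 below 0.01 m or horizontal distance between the grasp point and stop_lobe3 below 0.01 m)).
It fails at once if a control is struck or forced (more than 60 N) (contact force between the fingers and stop_box above 60 N or contact force between the fingers and reset_box above 60 N).
It fails at once if the carrier, bottle or rack is lifted, tipped or pushed more than 10 mm (distance of any of carrier, bottle, rack from where it was at the start of the episode above 0.01 m or angle between any of carrier, bottle, rack's own z axis and vertical above 0.2 rad).
It also fails if it takes over 54 s, if anything falls off the work surface, if the arm or the gripper's body presses on something with over 40 N, if the wrist force passes 120 N, or if a joint passes its speed limit or range.

## Working session

There is one attempt and no reset: what is moved stays moved. The work goes in short steps, Python scripts to look and compute and a tool call to move; the robot and the scene stay as the last step left them, time stands still between calls to the robot, and variables do not carry over. Pictures are saved under pics/ and viewed, about 8 in all and at most 12, crops included, and the job is handed in when it is done.

Besides the shell and the picture viewer there is one more tool, called after "Request:" as name([rows], argument=value, ...), one row to a line, values as JSON. drive_tool: Moves the arm, as the interface text tells. Its arguments: {"type":"object","properties":{"fingers":{"type":"array","items":{"type":"number"}},"xyz":{"type":"array","items":{"type":"array","items":{"type":"number"}}},"turn":{"type":"array","items":{"type":"number"}}},"required":["fingers","xyz","turn"]}

```bash
mkdir -p pics; cat > h.py <<'E'
import numpy as np, cv2
from plant import manip, viewer, outline_of, spot_point
def save(c,name,crop=None,s=1):
    im=viewer.read_camera(c)["img"][:,:,::-1]
    if crop: im=im[crop[1]:crop[3],crop[0]:crop[2]]
    cv2.imwrite("pics/"+name,cv2.resize(im,None,fx=s,fy=s,interpolation=cv2.INTER_CUBIC))
E
python3 - <<'E'
from h import *
s=manip.state();print({k:np.round(v,3) for k,v in s.items()})
ims=[]
for c in("scene","top"):
    d=viewer.read_camera(c);ims.append(d["img"][:,:,::-1])
    for n in ["stop_box","stop_head_top","stop_lobe1","stop_lobe2","stop_lobe3","reset_box","reset_top","carrier","bottle","rack"]:
        try:print(c,n,[(round(r["score"],2),np.round(r["point"],3).tolist(), np.round((lambda p:(p[:2]/p[2]))(d["intrinsics"]@(d["R"]@np.array(r["point"])+d["t"]))).tolist()) for r in spot_point(n,c)])
        except Exception as e: print(c,n,e)
a=np.vstack(ims);cv2.imwrite("pics/a.png",cv2.resize(a,None,fx=.75,fy=.75,interpolation=cv2.INTER_AREA))
E
```

```text
{'clock': np.float64(0.0), 'joints': array([ 0.942,  0.381,  1.298, -0.   ,  1.464, -0.215]), 'dq': array([ 0.002,  0.001,  0.   , -0.001,  0.001,  0.001]), 'tau': array([-1.0000e-03, -4.4846e+01, -2.3127e+01, -0.0000e+00,  5.0000e-03,
       -0.0000e+00]), 'tool_pos': array([0.221, 0.503, 0.219]), 'tool_rot': array([-6.450e-01, -3.074e+00,  2.000e-03]), 'ft_force': array([-0.48 ,  0.515,  0.535]), 'ft_torque': array([-0.01 ,  0.014, -0.012]), 'gripper_width': np.float64(0.085)}
scene stop_box [(0.94, [0.409, -0.178, 0.001], [240.0, 220.0]), (0.76, [0.581, -0.119, -0.003], [296.0, 247.0]), (0.57, [0.404, -0.423, -0.003], [149.0, 262.0])]
scene stop_head_top [(0.81, [0.576, -0.119, 0.113], [294.0, 209.0]), (0.77, [0.402, -0.188, 0.114], [230.0, 186.0]), (0.69, [0.408, -0.429, 0.117], [134.0, 226.0])]
scene stop_lobe1 [(0.96, [0.411, -0.446, 0.11], [127.0, 232.0]), (0.88, [0.591, -0.135, 0.111], [292.0, 216.0]), (0.85, [0.556, -0.122, 0.113], [287.0, 206.0]), (0.84, [0.382, -0.42, 0.111], [135.0, 221.0]), (0.82, [0.42, -0.404, 0.115], [148.0, 225.0]), (0.78, [0.594, -0.099, 0.112], [30
[... 2697 characters left out ...]
, [347.0, 194.0]), (0.73, [0.59, -0.14, 0.11], [354.0, 181.0]), (0.63, [0.417, -0.201, 0.111], [373.0, 239.0]), (0.61, [0.383, -0.178, 0.112], [365.0, 250.0]), (0.55, [0.593, -0.101, 0.113], [341.0, 180.0]), (0.52, [0.418, -0.164, 0.108], [361.0, 238.0]), (0.51, [0.42, -0.404, 0.11], [440.0, 239.0]), (0.51, [0.411, -0.446, 0.109], [453.0, 242.0])]
top reset_box [(0.84, [0.476, 0.116, -0.002], [272.0, 218.0]), (0.17, [0.49, 0.378, 0.002], [192.0, 212.0])]
top reset_top [(0.47, [0.474, 0.128, 0.071], [266.0, 218.0])]
top carrier [(0.61, [0.663, -0.008, -0.002], [310.0, 162.0])]
top bottle [(0.76, [0.554, -0.374, -0.004], [419.0, 197.0])]
top rack [(0.91, [0.492, 0.384, 0.002], [191.0, 212.0])]
```

View pics/a.png

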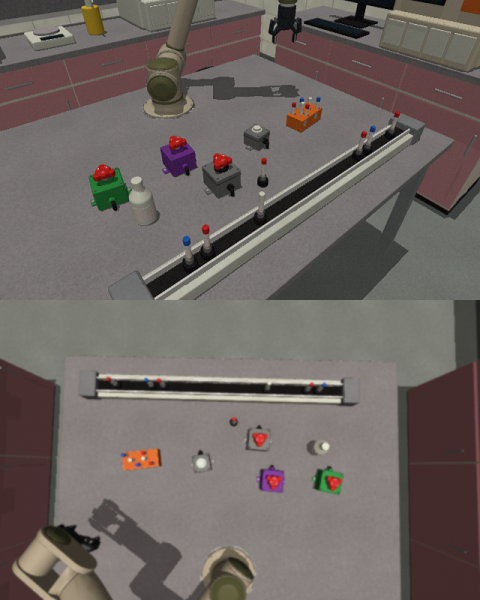

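Stop candidates, in scene-image pixels: green at (134,226), purple at (230,186), grey at (294,209). The description says grey, so the target is the grey box at about (0.577, -0.12). I'll move above it and confirm with a wrist close-up.

Request:
drive_tool([
  [1.7, -3.7, 0.2],
  [1.7, -3.7, 0.2],
  [1.7, -3.7, 0.2],
  [1.7, -3.7, 0.2],
  [1.7, -3.7, 0.2],
], fingers=[0, 0, 0, 0, 0], turn=[0.028, 0.028, 0.028, 0.028, 0.028])

```text
clock: 1.52
tool_pos: [0.3064, 0.3169, 0.2299]
tool_rot: [0.425, 3.112, 0.0]
ft_force: [1.2, -0.2, 0.4]
gripper_width: 0.0255
```

Request:
drive_tool([
  [1.7, -3.7, 0.2],
  [1.7, -3.7, 0.2],
  [1.7, -3.7, 0.2],
  [1.7, -3.7, 0.2],
  [1.7, -3.7, 0.2],
], fingers=[0, 0, 0, 0, 0], turn=[0.028, 0.028, 0.028, 0.028, 0.028])

```text
clock: 1.93
tool_pos: [0.3915, 0.1317, 0.2401]
tool_rot: [0.208, 3.134, 0.0]
ft_force: [1.3, 0.7, 0.4]
gripper_width: 0.0001
```

Request:
drive_tool([
  [1.7, -3.7, 0.2],
  [1.7, -3.7, 0.2],
  [1.7, -3.7, 0.2],
  [1.7, -3.7, 0.2],
  [1.7, -3.7, 0.2],
], fingers=[0, 0, 0, 0, 0], turn=[0.028, 0.028, 0.028, 0.028, 0.028])

```text
clock: 2.35
tool_pos: [0.4766, -0.0536, 0.25]
tool_rot: [-0.011, 3.141, -0.0]
ft_force: [0.0, 0.6, 0.9]
gripper_width: 0.0
```

Request:
drive_tool([
  [1.0, -1.0, 0],
  [1.0, -1.0, 0],
  [0, 0, 0],
  [0, 0, 0],
  [0, 0, 0],
], fingers=[0, 0, 0, 0, 0], turn=[0, 0, 0, 0, 0])

```text
clock: 2.77
tool_pos: [0.4956, -0.0707, 0.2497]
tool_rot: [0.011, -3.141, -0.0]
ft_force: [0.2, 0.5, -0.3]
gripper_width: -0.0002
```

```bash
cat >> h.py <<'E'
from scipy.spatial.transform import Rotation as Ro
def wrist():
    s=manip.state(); d=viewer.read_camera("wrist")
    T=np.eye(4);T[:3,:3]=Ro.from_rotvec(s["tool_rot"]).as_matrix();T[:3,3]=s["tool_pos"]
    return s,d,T@d["hand_eye"]
def cloud(d,W):
    z=d["depth"];v,u=np.mgrid[:400,:640];K=d["intrinsics"]
    P=np.stack([(u-K[0,2])/K[0,0]*z,(v-K[1,2])/K[1,1]*z,z],-1)
    return P@W[:3,:3].T+W[:3,3]
E
python3 - <<'E'
from h import *
s,d,W=wrist()
print({k:np.round(s[k],3) for k in("clock","tool_pos","tool_rot","ft_force","gripper_width","joints")})
print(np.round(d["hand_eye"],3))
for n in["stop_head_top","stop_lobe1","stop_box","reset_top"]:
    print(n,[(round(r["score"],2),np.round(r["point"],4).tolist()) for r in spot_point(n,"wrist")])
cv2.imwrite("pics/b.png",d["img"][:,:,::-1])
E
```

```text
{'clock': np.float64(2.767), 'tool_pos': array([ 0.496, -0.071,  0.25 ]), 'tool_rot': array([ 0.011, -3.141, -0.   ]), 'ft_force': array([ 0.238,  0.474, -0.252]), 'gripper_width': np.float64(-0.0), 'joints': array([-0.379,  0.272,  1.372,  0.   ,  1.497, -1.956])}
[[-0.    -0.953 -0.303  0.077]
 [ 1.    -0.001  0.     0.   ]
 [-0.    -0.303  0.953 -0.154]
 [ 0.     0.     0.     1.   ]]
stop_head_top [(0.75, [0.4084, -0.1794, 0.1122]), (0.62, [0.5813, -0.124, 0.1174])]
stop_lobe1 [(0.91, [0.4192, -0.1591, 0.1161]), (0.83, [0.4154, -0.2031, 0.1152]), (0.72, [0.5943, -0.1047, 0.1097]), (0.65, [0.3793, -0.1769, 0.1116]), (0.65, [0.5798, -0.1223, 0.1183]), (0.6, [0.587, -0.1396, 0.1108])]
stop_box [(0.89, [0.4042, -0.4211, -0.0011]), (0.64, [0.5805, -0.1173, 0.0026]), (0.59, [0.4071, -0.1769, -0.0034])]
reset_top [(0.62, [0.5549, -0.1177, 0.1098]), (0.58, [0.474, 0.1197, 0.0766])]
```

View pics/b.png

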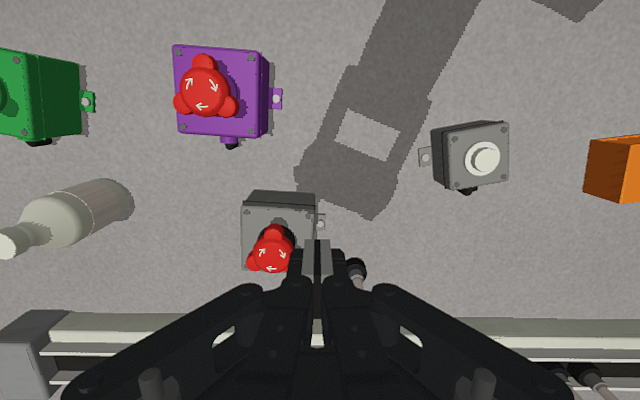

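The wrist view shows the grey box with the red trefoil at pixel (270,250). Purple is at (205,90) and green at the left edge, so grey is the one. Next I'll back off for an unobstructed view and measure with depth.

Request:
drive_tool([
  [-3, -1.6, 0],
  [-3, -1.7, 0],
  [-3, -1.7, 0],
  [0, 0, 0],
  [0, 0, 0],
], fingers=[0, 0, 0, 0, 0], turn=[0, 0, 0, 0, 0])

```text
clock: 3.43
tool_pos: [0.4054, -0.1217, 0.2502]
tool_rot: [-0.006, 3.141, -0.001]
ft_force: [-0.7, 0.2, -0.3]
gripper_width: -0.0003
```

```bash
cat >> h.py <<'E'
def headfit(d,W,c0=(0.578,-0.12),save=None):
    from scipy.optimize import least_squares
    P=cloud(d,W);im=d["img"].astype(int)
    red=(im[...,0]>110)&(im[...,1]<90)&(im[...,2]<90)
    near=np.hypot(P[...,0]-c0[0],P[...,1]-c0[1])<0.05
    m=near&(d["depth"]>0)&(P[...,2]>0.085)
    Q=P[m];print("head pts",len(Q),"z pct",np.round(np.percentile(Q[:,2],[50,90,99]),4))
    zt=np.percentile(Q[:,2],97)
    c=Q[Q[:,2]>zt-0.0015];print("crown box centre",np.round((c[:,:2].min(0)+c[:,:2].max(0))/2,4),np.round(np.ptp(c[:,:2],axis=0),4),"z",round(np.median(c[:,2]),4))
    # silhouette of tops: grid template search over trefoil
    A=Q[Q[:,2]>zt-0.008][:,:2]
    g=0.0005;N=200;img=np.zeros((N,N),np.uint8);ij=np.round((A-np.array(c0))/g+N/2).astype(int);img[ij[:,1].clip(0,N-1),ij[:,0].clip(0,N-1)]=255
    img=cv2.morphologyEx(img,cv2.MORPH_CLOSE,np.ones((7,7)))
    best=None
    for th in np.arange(0,120,3):
        t=np.zeros((140,140),np.uint8);cv2.circle(t,(70,70),46,255,-1)
        for k in range(3):
            a=np.radians(th+120*k);cv2.circle(t,(int(round(70+46*np.cos(a))),int(round(70+46*np.sin(a)))),21,255,-1)
        r=cv2.matchTemplate(img,t,cv2.TM_CCORR_NORMED);_,v,_,l=cv2.minMaxLoc(r)
        if best is None or v>best[0]: best=(v,th,l)
    v,th,l=best;ctr=(np.array(l)+70-N/2)*g+np.array(c0)
    print("trefoil",round(v,3),"angle",th,"centre",np.round(ctr,4))
E
python3 - <<'E'
from h import *
s,d,W=wrist()
print(s["tool_pos"],s["joints"].round(2))
for n in["stop_head_top","stop_lobe1","reset_top"]:
    print(n,[(round(r["score"],2),np.round(r["point"],4).tolist()) for r in spot_point(n,"wrist")])
headfit(d,W)
P=cloud(d,W)
m=(np.hypot(P[...,0]-.475,P[...,1]-.121)<.03)&(P[...,2]>.0715)
if m.sum():
    Q=P[m];print("reset",m.sum(),np.round((Q.min(0)+Q.max(0))/2,4),np.ptp(Q,axis=0).round(4))
cv2.imwrite("pics/c.png",cv2.resize(d["img"][150:400,200:520,::-1],None,fx=2,fy=2))
E
```

```text
[ 0.40541715 -0.12173708  0.25021098] [-0.57  0.13  1.56  0.    1.45 -2.15]
stop_head_top [(0.9, [0.4055, -0.424, 0.1171]), (0.77, [0.4103, -0.1785, 0.1149]), (0.46, [0.5774, -0.1224, 0.1169])]
stop_lobe1 [(0.91, [0.3853, -0.1766, 0.1116]), (0.91, [0.4176, -0.4053, 0.1131]), (0.86, [0.4156, -0.2013, 0.1126]), (0.66, [0.4203, -0.1577, 0.112]), (0.63, [0.3826, -0.4171, 0.1138]), (0.6, [0.4121, -0.4462, 0.1138]), (0.51, [0.5913, -0.106, 0.1127]), (0.45, [0.5898, -0.1424, 0.112])]
reset_top []
head pts 160 z pct [0.1149 0.1159 0.1164]
crown box centre [ 0.5849 -0.1212] [0.0259 0.011 ] z 0.1153
trefoil 0.347 angle 9 centre [ 0.57   -0.1275]
reset 394 [0.4755 0.121  0.0748] [0.027  0.0279 0.0067]
```

View pics/c.png

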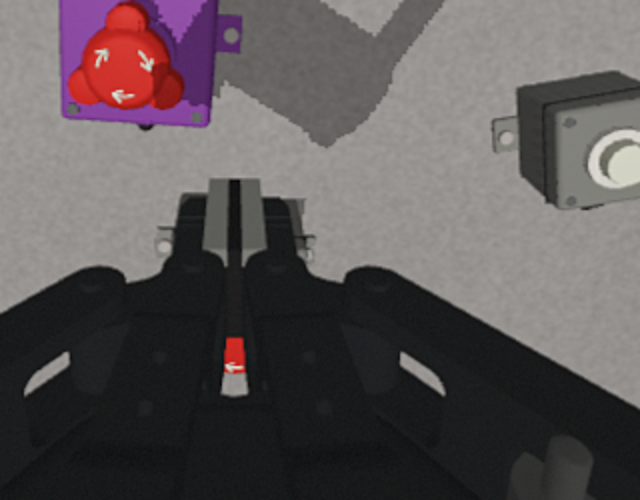

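The wrist camera sits on the robot side and the fingers hide the head from here. I'll view from beyond it.

Request:
drive_tool([
  [4, 0, 0],
  [4, 0, 0],
  [4, 0, 0],
  [4, 0, 0],
  [4, 0, 0],
], fingers=[0, 0, 0, 0, 0], turn=[0, 0, 0, 0, 0])

```text
clock: 4.05
tool_pos: [0.6086, -0.1201, 0.2491]
tool_rot: [0.012, -3.141, -0.0]
ft_force: [0.8, -0.4, 1.3]
gripper_width: 0.0003
```

Request:
drive_tool([
  [4, 0, 0],
  [0, 0, 0],
  [0, 0, 0],
  [0, 0, 0],
  [0, 0, 0],
], fingers=[0, 0, 0, 0, 0], turn=[0, 0, 0, 0, 0])

```text
clock: 4.47
tool_pos: [0.6455, -0.121, 0.2502]
tool_rot: [-0.01, 3.141, -0.0]
ft_force: [0.2, -0.6, 0.5]
gripper_width: -0.0
```

```bash
python3 - <<'E'
from h import *
s,d,W=wrist()
print(s["tool_pos"],s["joints"].round(2))
for n in["stop_head_top","stop_lobe1","reset_top"]:
    print(n,[(round(r["score"],2),np.round(r["point"],4).tolist()) for r in spot_point(n,"wrist")])
headfit(d,W)
P=cloud(d,W)
m=(np.hypot(P[...,0]-.475,P[...,1]-.121)<.03)&(P[...,2]>.0715)
if m.sum():
    Q=P[m];print("reset",m.sum(),np.round((Q.min(0)+Q.max(0))/2,4),np.ptp(Q,axis=0).round(4))
cv2.imwrite("pics/d.png",cv2.resize(d["img"][50:350,160:560,::-1],None,fx=2,fy=2))
E
```

```text
[ 0.64550824 -0.12097784  0.25022526] [-0.37  0.56  0.9  -0.    1.68 -1.94]
stop_head_top [(0.87, [0.5806, -0.1224, 0.1174])]
stop_lobe1 [(0.97, [0.5547, -0.1219, 0.1126]), (0.67, [0.5936, -0.1051, 0.1077]), (0.55, [0.5896, -0.1432, 0.1114])]
reset_top [(0.67, [0.4792, 0.1182, 0.0747])]
head pts 3695 z pct [0.115  0.3579 0.3595]
crown box centre [ 0.6258 -0.1202] [0.0031 0.0334] z 0.3584
trefoil 0.048 angle 6 centre [ 0.593 -0.112]
reset 644 [0.4798 0.1207 0.0748] [0.0213 0.0282 0.0066]
```

View pics/d.png

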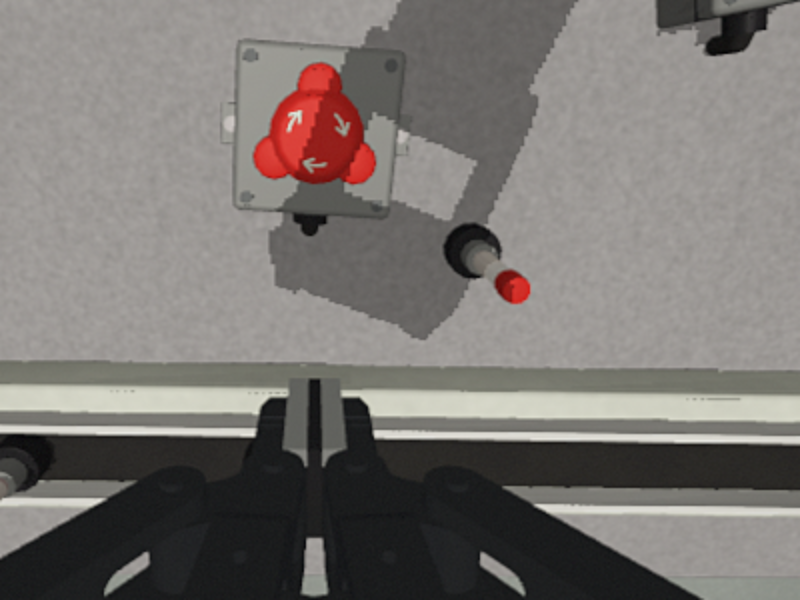

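Grey box and head are clear at crop (318,135): lobes point up-image (towards the robot), lower left and lower right, with clockwise arrows. Refitting with the gripper masked out.

```bash
sed -i 's/&(P\[...,2\]>0.085)/\&(P[...,2]>0.085)\&(P[...,2]<0.13)/' h.py; python3 - <<'E'
from h import *
s,d,W=wrist()
headfit(d,W)
P=cloud(d,W)
# fingertip geometry
Z=P[...,2];m=(Z>0.22)&(Z<0.262)&(np.hypot(P[...,0]-s["tool_pos"][0],P[...,1]-s["tool_pos"][1])<.06)
for a,b in((.225,.235),(.235,.24),(.24,.25),(.25,.26)):
    k=m&(Z>a)&(Z<=b);
    if k.sum():print(a,k.sum(),P[k].min(0).round(4)-s["tool_pos"].round(4),P[k].max(0).round(4)-s["tool_pos"].round(4))
# rms shape fit: circles of crown edge
print(np.ptp(P[m],axis=0))
E
```

```text
head pts 2434 z pct [0.1138 0.1156 0.1166]
crown box centre [ 0.5803 -0.1209] [0.0379 0.0374] z 0.1153
trefoil 0.979 angle 57 centre [ 0.58   -0.1205]Traceback (most recent call last):
  File "<stdin>", line 11, in <module>
    return _methods._ptp(a, axis=axis, out=out, **kwargs)
           ~~~~~~~~~~~~~^^^^^^^^^^^^^^^^^^^^^^^^^^^^^^^^^
    umr_maximum(a, axis, None, out, keepdims),
    ~~~~~~~~~~~^^^^^^^^^^^^^^^^^^^^^^^^^^^^^^
ValueError: zero-size array to reduction operation maximum which has no identity
```

Request:
drive_tool([
  [-3.3, 0, 0],
  [-3.3, 0, -2],
  [0, 0, -3],
  [0, 0, -3],
  [0, 0, -2],
], fingers=[0, 0, 0, 0, 0], turn=[0, 0, 0, 0, 0])

```text
clock: 5.13
tool_pos: [0.5787, -0.1212, 0.1481]
tool_rot: [0.009, -3.14, -0.001]
ft_force: [0.1, -0.0, -0.1]
gripper_width: 0.0001
```

Request:
drive_tool([
  [0, 0, -0.5],
  [0, 0, -0.2],
  [0, 0, 0],
  [0, 0, 0],
  [0, 0, 0],
], fingers=[0, 0, 0, 0, 0], turn=[0, 0, 0, 0, 0])

```text
clock: 5.55
tool_pos: [0.5808, -0.1217, 0.1441]
tool_rot: [-0.01, 3.139, -0.002]
ft_force: [0.6, 0.3, -0.2]
gripper_width: 0.0002
```

Request:
drive_tool([
  [0, 0, -0.5],
  [0, 0, -0.5],
  [0, 0, -0.2],
  [0, 0, -0.2],
  [0, 0, 0],
], fingers=[0, 0, 0, 0, 0], turn=[0, 0, 0, 0, 0])

```text
clock: 5.97
tool_pos: [0.5799, -0.1214, 0.1282]
tool_rot: [0.01, -3.141, -0.001]
ft_force: [0.3, 0.8, 0.4]
gripper_width: 0.0002
```

Request:
drive_tool([
  [0, 0, -0.1],
  [0, 0, -0.1],
  [0, 0, -0.1],
  [0, 0, -0.1],
  [0, 0, 0],
], fingers=[0, 0, 0, 0, 0], turn=[0, 0, 0, 0, 0])

```text
clock: 6.38
tool_pos: [0.5801, -0.1214, 0.1245]
tool_rot: [0.01, -3.141, -0.0]
ft_force: [-0.1, 0.9, -0.4]
gripper_width: -0.0003
```

No contact at the height where I expected it, so I'll look before going further.

```bash
python3 - <<'E'
from h import *
s=manip.state();print(s["tool_pos"],s["ft_force"])
d=viewer.read_camera("scene");cv2.imwrite("pics/e.png",cv2.resize(d["img"][130:280,220:400,::-1],None,fx=4,fy=4,interpolation=cv2.INTER_CUBIC))
s,d,W=wrist();headfit(d,W,(0.58,-0.121))
E
```

```text
[ 0.5800648  -0.12139099  0.12453667] [-0.07145288  0.88773869 -0.35696383]
head pts 4452 z pct [0.1124 0.1154 0.1163]
crown box centre [ 0.5747 -0.1205] [0.029  0.0381] z 0.1151
trefoil 0.849 angle 57 centre [ 0.579  -0.1205]
```

View pics/e.png

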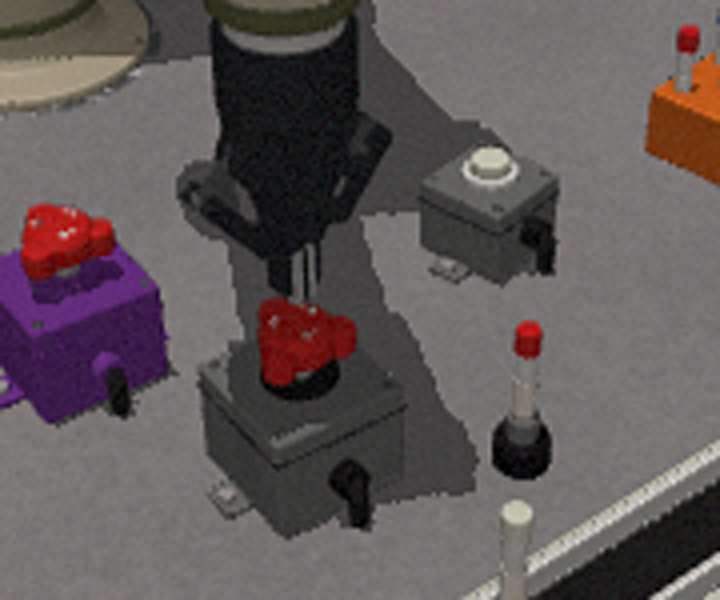

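The tip looks just above or touching the crown, which is still out. Continuing in small steps.

Request:
drive_tool([
  [0, 0, -0.05],
  [0, 0, -0.05],
  [0, 0, -0.05],
  [0, 0, 0],
  [0, 0, 0],
], fingers=[0, 0, 0, 0, 0], turn=[0, 0, 0, 0, 0])

```text
clock: 6.9
tool_pos: [0.5801, -0.1214, 0.1232]
tool_rot: [0.01, -3.142, 0.0]
ft_force: [0.1, -0.6, -0.4]
gripper_width: 0.0003
```

```bash
python3 - <<'E'
from h import *
s,d,W=wrist();P=cloud(d,W)-s["tool_pos"]
print(s["tool_pos"],s["ft_force"])
for v in range(225,262,3): print(v,[tuple((P[v,u]*1000).round(1)) for u in (306,312,325)], d["img"][v,306])
cv2.imwrite("pics/f.png",cv2.resize(d["img"][150:330,220:420,::-1],None,fx=4,fy=3.3,interpolation=cv2.INTER_CUBIC))
E
```

```text
[ 0.58013873 -0.12144692  0.12319906] [ 0.06774591 -0.62244986 -0.4085357 ]
225 [(np.float64(-8.2), np.float64(-6.3), np.float64(-8.9)), (np.float64(-8.2), np.float64(-2.7), np.float64(-8.8)), (np.float64(-8.7), np.float64(5.1), np.float64(-7.7))] [143 117 105]
228 [(np.float64(-6.2), np.float64(-6.4), np.float64(-8.9)), (np.float64(-6.4), np.float64(-2.7), np.float64(-8.6)), (np.float64(-6.4), np.float64(5.1), np.float64(-8.7))] [148 112 100]
231 [(np.float64(-4.6), np.float64(-6.3), np.float64(-8.2)), (np.float64(-4.6), np.float64(-2.7), np.float64(-8.1)), (np.float64(-4.5), np.float64(5.1), np.float64(-8.4))] [148  30  24]
234 [(np.float64(-2.4), np.float64(-6.4), np.float64(-8.6)), (np.float64(-2.6), np.float64(-2.7), np.float64(-8.2)), (np.float64(-2.9), np.float64(5.2), np.float64(-7.7))] [146  28  26]
237 [(np.float64(-0.8), np.float64(-6.3), np.float64(-7.8)), (np.float64(-0.7), np.float64(-2.7), np.float64(-8.0)), (np.float64(-0.7), np.float64(5.2), np.float64(-8.1))] [147  26  22]
240 [(np.float64(-10.8), np.float64(-5.4), np.float64(16.9)), (np.float64(-10.7), np.float64(-
[... 696 characters left out ...]
np.float64(29.6)), (np.float64(-10.4), np.float64(-2.1), np.float64(29.1)), (np.float64(-10.8), np.float64(4.0), np.float64(29.7))] [96 96 91]
255 [(np.float64(-11.0), np.float64(-4.9), np.float64(33.2)), (np.float64(-11.3), np.float64(-2.1), np.float64(33.7)), (np.float64(-10.9), np.float64(3.9), np.float64(32.9))] [97 97 93]
258 [(np.float64(-10.4), np.float64(-4.8), np.float64(34.8)), (np.float64(-10.5), np.float64(-2.1), np.float64(35.0)), (np.float64(-10.8), np.float64(3.9), np.float64(35.5))] [95 97 92]
261 [(np.float64(-10.9), np.float64(-4.7), np.float64(38.5)), (np.float64(-10.5), np.float64(-2.0), np.float64(37.7)), (np.float64(-11.2), np.float64(3.8), np.float64(38.9))] [95 97 92]
```

View pics/f.png

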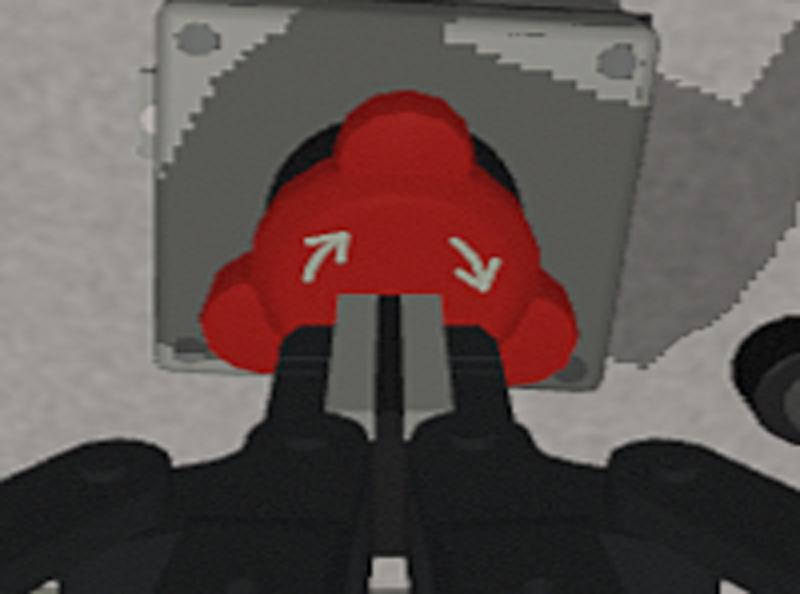

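Depth and ray geometry both put the closed fingertips about 14 mm above the reported TCP rather than ahead of it. There's no force, and the crown is still at 0.115 m. If the judged grasp point is fixed to the TCP, pressing on the crown's centre would bring it into the forbidden zone. I'll press off-centre over the +x hollow, with the tip about 21 mm from the axis and its inner edge on the flat crown, which is safe whichever reading is right.

Request:
drive_tool([
  [1, 0, 0.3],
  [1.1, 0, 0],
  [0, 0, 0],
  [0, 0, -0.6],
  [0, 0, 0],
], fingers=[0, 0, 0, 0, 0], turn=[0, 0, 0, 0, 0])

```text
clock: 7.37
tool_pos: [0.6002, -0.1212, 0.1188]
tool_rot: [0.01, -3.139, -0.001]
ft_force: [-0.1, -0.4, -0.4]
gripper_width: -0.0001
```

Request:
drive_tool([
  [0, 0, -0.4],
  [0, 0, -0.4],
  [0, 0, -0.3],
  [0, 0, -0.2],
  [0, 0, 0],
], fingers=[0, 0, 0, 0, 0], turn=[0, 0, 0, 0, 0])

```text
clock: 7.78
tool_pos: [0.6009, -0.1214, 0.1067]
tool_rot: [0.01, -3.141, -0.001]
ft_force: [1.0, 0.5, -0.1]
gripper_width: -0.0003
```

Request:
drive_tool([
  [0, 0, -0.1],
  [0, 0, -0.1],
  [0, 0, -0.1],
  [0, 0, -0.1],
  [0, 0, 0],
], fingers=[0, 0, 0, 0, 0], turn=[0, 0, 0, 0, 0])

```text
clock: 8.2
tool_pos: [0.6013, -0.1215, 0.1035]
tool_rot: [-0.01, 3.141, -0.0]
ft_force: [-1.0, 0.5, 3.6]
gripper_width: -0.0002
```

Contact at TCP z of about 0.103, as the camera geometry predicted. Pressing on.

Request:
drive_tool([
  [0, 0, -0.1],
  [0, 0, -0.1],
  [0, 0, -0.1],
  [0, 0, -0.1],
  [0, 0, -0.1],
], fingers=[0, 0, 0, 0, 0], turn=[0, 0, 0, 0, 0])

```text
clock: 8.62
tool_pos: [0.6013, -0.1215, 0.0987]
tool_rot: [-0.01, 3.141, -0.001]
ft_force: [-0.4, -0.0, 5.1]
gripper_width: 0.0
```

Request:
drive_tool([
  [0, 0, -0.1],
  [0, 0, -0.1],
  [0, 0, -0.1],
  [0, 0, -0.05],
  [0, 0, 0],
], fingers=[0, 0, 0, 0, 0], turn=[0, 0, 0, 0, 0])

```text
clock: 9.03
tool_pos: [0.6014, -0.1215, 0.0952]
tool_rot: [-0.01, 3.141, -0.001]
ft_force: [-0.4, -0.8, 6.8]
gripper_width: -0.0
```

Request:
drive_tool([
  [0, 0, -0.05],
  [0, 0, -0.05],
  [0, 0, -0.05],
  [0, 0, -0.05],
  [0, 0, 0],
], fingers=[0, 0, 0, 0, 0], turn=[0, 0, 0, 0, 0])

```text
clock: 9.45
tool_pos: [0.6016, -0.1216, 0.0945]
tool_rot: [-0.01, 3.139, -0.002]
ft_force: [-4.4, 1.1, 13.5]
gripper_width: -0.0001
```

Request:
drive_tool([
  [0, 0, -0.05],
  [0, 0, -0.05],
  [0, 0, 0],
  [0, 0, 0],
  [0, 0, 0],
], fingers=[0, 0, 0, 0, 0], turn=[0, 0, 0, 0, 0])

```text
clock: 9.87
tool_pos: [0.6017, -0.1216, 0.0944]
tool_rot: [-0.01, 3.138, -0.002]
ft_force: [-4.4, 1.5, 19.6]
gripper_width: -0.0003
```

Request:
drive_tool([
  [0, 0, 0.5],
  [0, 0, 1],
  [0, 0, 1.5],
  [0, 0, 1.5],
  [0, 0, 0],
], fingers=[0, 0, 0, 0, 0], turn=[0, 0, 0, 0, 0])

```text
clock: 10.28
tool_pos: [0.6023, -0.1218, 0.1395]
tool_rot: [-0.01, 3.137, -0.003]
ft_force: [0.2, -0.1, -0.4]
gripper_width: 0.0001
```

```bash
python3 - <<'E'
from h import *
s,d,W=wrist();print(s["tool_pos"],s["ft_force"]);headfit(d,W,(0.5795,-0.121))
E
```

```text
[ 0.60225147 -0.12183302  0.13952289] [ 0.18181739 -0.05547165 -0.41645784]
head pts 4812 z pct [0.1072 0.1089 0.1097]
crown box centre [ 0.5794 -0.1201] [0.0386 0.0374] z 0.1085
trefoil 0.984 angle 57 centre [ 0.5795 -0.1205]
```

Latched: crown at 0.1085 m, head untwisted (lobe angle still 57°). Before twisting I'll measure how the finger shoulders sit relative to the tip.

```bash
python3 - <<'E'
from h import *
s,d,W=wrist();P=(cloud(d,W)-s["tool_pos"])*1000
for u in (292,296,300,306,312,330,338,342,346):
    col=[(v,*P[v,u].round(0).astype(int)) for v in range(232,276,4) if d["depth"][v,u]>0 and P[v,u,2]>5]
    print(u,col)
E
```

```text
292 [(252, np.int64(-7), np.int64(-12), np.int64(23)), (256, np.int64(-7), np.int64(-12), np.int64(27)), (260, np.int64(-7), np.int64(-12), np.int64(30)), (264, np.int64(-6), np.int64(-11), np.int64(33)), (268, np.int64(-7), np.int64(-11), np.int64(37)), (272, np.int64(-7), np.int64(-11), np.int64(41))]
296 [(248, np.int64(-7), np.int64(-11), np.int64(18)), (252, np.int64(-7), np.int64(-10), np.int64(22)), (256, np.int64(-7), np.int64(-10), np.int64(26)), (260, np.int64(-7), np.int64(-10), np.int64(31)), (264, np.int64(-7), np.int64(-9), np.int64(34)), (268, np.int64(-7), np.int64(-9), np.int64(38)), (272, np.int64(-6), np.int64(-9), np.int64(40))]
300 [(248, np.int64(-7), np.int64(-8), np.int64(18)), (252, np.int64(-7), np.int64(-8), np.int64(23)), (256, np.int64(-7), np.int64(-8), np.int64(26)), (260, np.int64(-7), np.int64(-8), np.int64(30)), (264, np.int64(-7), np.int64(-8), np.int64(34)), (268, np.int64(-7), np.int64(-7), np.int64(37)), (272, np.int64(-7), np.int64(-7), np.int64(42))]
306 [(240, np.int64(-11), np.int64(-5), np.int64(17)), (244, np.int64(-11), np.int64(-5), np.in
[... 1212 characters left out ...]
7)), (252, np.int64(-7), np.int64(11), np.int64(22)), (256, np.int64(-6), np.int64(11), np.int64(25)), (260, np.int64(-8), np.int64(10), np.int64(31)), (264, np.int64(-7), np.int64(10), np.int64(34)), (268, np.int64(-7), np.int64(10), np.int64(38)), (272, np.int64(-6), np.int64(10), np.int64(40))]
342 [(252, np.int64(-7), np.int64(13), np.int64(22)), (256, np.int64(-7), np.int64(12), np.int64(27)), (260, np.int64(-7), np.int64(12), np.int64(30)), (264, np.int64(-7), np.int64(12), np.int64(34)), (268, np.int64(-7), np.int64(12), np.int64(37)), (272, np.int64(-7), np.int64(11), np.int64(42))]
346 [(268, np.int64(-7), np.int64(13), np.int64(38)), (272, np.int64(-7), np.int64(13), np.int64(41))]
```

Request:
drive_tool([
  [0.9, -1.9, 0],
  [0.9, -1.9, 0],
  [0, 0, -2],
  [0, 0, -2],
  [0, 0, -1],
], fingers=[0, 0, 0, 0, 0], turn=[0, 0, 0, 0, 0])

```text
clock: 10.8
tool_pos: [0.6177, -0.1591, 0.083]
tool_rot: [0.009, -3.137, -0.004]
ft_force: [0.3, -0.0, 0.0]
gripper_width: -0.0002
```

Request:
drive_tool([
  [0, 0, -0.5],
  [0, 0, -0.4],
  [0, 0, 0],
  [-0.3, 0, 0],
  [-0.2, 0, 0],
], fingers=[0, 0, 0, 0, 0], turn=[0, 0, 0, 0, 0])

```text
clock: 11.22
tool_pos: [0.6142, -0.1595, 0.0786]
tool_rot: [-0.01, 3.14, -0.001]
ft_force: [0.2, -0.8, 0.4]
gripper_width: -0.0002
```

```bash
python3 - <<'E'
from h import *
s,d,W=wrist();print(s["tool_pos"],s["ft_force"]);headfit(d,W,(0.5795,-0.1205))
cv2.imwrite("pics/g.png",cv2.resize(d["img"][120:320,200:460,::-1],None,fx=3,fy=3,interpolation=cv2.INTER_CUBIC))
E
```

```text
[ 0.61421899 -0.15946964  0.07855123] [ 0.19255343 -0.84378639  0.43672848]
head pts 11789 z pct [0.1075 0.1094 0.1273]
crown box centre [ 0.6072 -0.1555] [0.0102 0.0187] z 0.1268
trefoil 0.18 angle 51 centre [ 0.5945 -0.1355]
```

View pics/g.png

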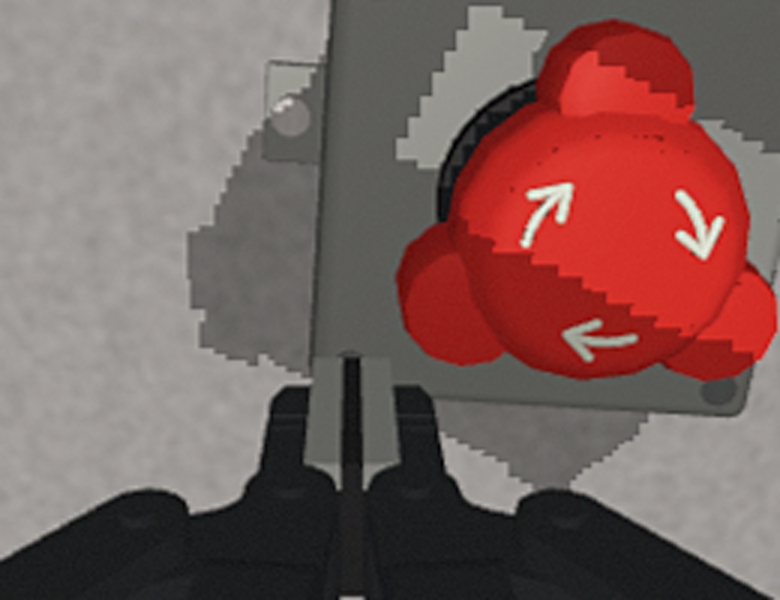

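The tip stands beside the lower-left lobe (lobe at (455,300), tip at (350,380)), on its anticlockwise side. Pushing -x turns it clockwise.

Request:
drive_tool([
  [-0.2, 0.1, 0],
  [-0.2, 0, 0],
  [-0.2, 0, 0],
  [-0.2, 0, 0],
  [-0.2, 0, 0],
], fingers=[0, 0, 0, 0, 0], turn=[0, 0, 0, 0, 0])

```text
clock: 11.68
tool_pos: [0.605, -0.1592, 0.0782]
tool_rot: [-0.009, 3.138, -0.003]
ft_force: [5.8, -4.7, -1.4]
gripper_width: 0.0002
```

Request:
drive_tool([
  [-0.2, 0, 0],
  [-0.2, 0, 0],
  [0, 0, 0],
  [0, 0, 0],
  [0, 0, 0],
], fingers=[0, 0, 0, 0, 0], turn=[0, 0, 0, 0, 0])

```text
clock: 12.1
tool_pos: [0.6018, -0.1608, 0.0787]
tool_rot: [-0.009, 3.136, -0.007]
ft_force: [6.3, -8.7, -0.8]
gripper_width: -0.0001
```

```bash
sed -i 's/(P\[...,2\]<0.13)/(P[...,2]<0.13)\&(np.hypot(P[...,0]-c0[0],P[...,1]-c0[1])<np.where(P[...,2]>.1165,0,1))/' h.py; python3 - <<'E'
from h import *
s,d,W=wrist();print(s["tool_pos"],s["ft_force"],s["ft_torque"]);headfit(d,W,(0.5795,-0.1205))
E
```

```text
[ 0.60177792 -0.16079845  0.07869139] [ 6.2920212  -8.67188065 -0.76399499] [-1.33807524 -0.96425368 -0.02400865]
head pts 10696 z pct [0.1074 0.1094 0.1144]
crown box centre [ 0.5795 -0.1351] [0.0365 0.0659] z 0.1093
trefoil 0.979 angle 45 centre [ 0.5795 -0.121 ]
```

It turns (57° to 45°). Continuing.

Request:
drive_tool([
  [-0.2, 0, 0],
  [-0.2, 0, 0],
  [-0.2, 0, 0],
  [-0.2, 0, 0],
  [0, 0, 0],
], fingers=[0, 0, 0, 0, 0], turn=[0, 0, 0, 0, 0])

```text
clock: 12.57
tool_pos: [0.5946, -0.1629, 0.0802]
tool_rot: [-0.008, 3.133, -0.014]
ft_force: [6.0, -16.2, 5.1]
gripper_width: 0.0002
```

```bash
python3 - <<'E'
from h import *
s,d,W=wrist();print(s["tool_pos"],s["ft_force"],s["ft_torque"]);headfit(d,W,(0.5795,-0.1205))
E
```

```text
[ 0.59464966 -0.16294241  0.08015075] [  6.01318537 -16.1917619    5.10489832] [-2.5613688  -0.93322726  0.01365149]
head pts 10429 z pct [0.109  0.1112 0.1143]
crown box centre [ 0.5792 -0.1361] [0.0375 0.0676] z 0.1109
trefoil 0.977 angle 33 centre [ 0.5795 -0.121 ]
```

The head is releasing: the crown has risen to 0.111 and my side force drags on it. Easing outward.

Request:
drive_tool([
  [0, -0.15, 0],
  [0, -0.15, 0],
  [0, -0.1, 0],
  [0, 0, 0],
  [0, 0, 0],
], fingers=[0, 0, 0, 0, 0], turn=[0, 0, 0, 0, 0])

```text
clock: 13.03
tool_pos: [0.5929, -0.1637, 0.0785]
tool_rot: [-0.009, 3.139, -0.004]
ft_force: [3.5, -6.5, 3.5]
gripper_width: -0.0002
```

```bash
python3 - <<'E'
from h import *
s,d,W=wrist();print(s["tool_pos"],s["ft_force"],s["ft_torque"]);headfit(d,W,(0.5795,-0.1205))
E
```

```text
[ 0.59293743 -0.16365697  0.07852094] [ 3.48173543 -6.52553375  3.47157228] [-0.86373093 -0.4669199   0.02140097]
head pts 10880 z pct [0.1129 0.1154 0.1161]
crown box centre [ 0.5794 -0.1357] [0.0383 0.0687] z 0.115
trefoil 0.949 angle 27 centre [ 0.5795 -0.121 ]
```

Sprung out (crown at 0.115). Retreating the way I came, then up.

Request:
drive_tool([
  [0.3, -0.3, 0],
  [0.7, -0.5, 0],
  [1, -0.5, 0],
  [1, 0, 0],
  [0, 0, 0],
], fingers=[0, 0, 0, 0, 0], turn=[0, 0, 0, 0, 0])

```text
clock: 13.5
tool_pos: [0.6227, -0.1752, 0.077]
tool_rot: [0.01, -3.141, -0.002]
ft_force: [0.0, -0.1, 0.4]
gripper_width: 0.0001
```

Request:
drive_tool([
  [0, 0, 2],
  [0, 0, 3],
  [0, 0, 3],
  [0, 0, 0],
  [0, 0, 0],
], fingers=[0, 0, 0, 0, 0], turn=[0, 0, 0, 0, 0])

```text
clock: 13.92
tool_pos: [0.622, -0.1752, 0.159]
tool_rot: [-0.01, 3.14, -0.001]
ft_force: [-0.2, 0.3, -0.8]
gripper_width: -0.0001
```

```bash
python3 - <<'E'
from h import *
s,d,W=wrist();print(s["tool_pos"],s["ft_force"],s["ft_torque"]);headfit(d,W,(0.5795,-0.1205))
E
```

```text
[ 0.62204286 -0.17517504  0.15904512] [-0.22636685  0.29566685 -0.78007756] [ 0.01374191  0.00450829 -0.01321822]
head pts 4712 z pct [0.1138 0.1156 0.1163]
crown box centre [ 0.579  -0.1208] [0.0384 0.037 ] z 0.1152
trefoil 0.982 angle 57 centre [ 0.58  -0.121]
```

Head out and turned back to 57°. On to the reset button at about (0.477, 0.121).

Request:
drive_tool([
  [0, 0, 3],
  [-1.8, 3.7, 0],
  [-1.8, 3.7, 0],
  [-1.8, 3.7, 0],
  [-1.8, 3.7, 0],
], fingers=[0, 0, 0, 0, 0], turn=[0, 0, 0, 0, 0])

```text
clock: 14.38
tool_pos: [0.548, -0.0258, 0.186]
tool_rot: [0.009, -3.138, -0.002]
ft_force: [1.6, 0.8, 0.2]
gripper_width: -0.0004
```

Request:
drive_tool([
  [-1.8, 3.7, 0],
  [-1.8, 3.7, 0],
  [-1.8, 3.7, 0],
  [-1.5, 3.7, 0],
  [0, 0, 0],
], fingers=[0, 0, 0, 0, 0], turn=[0, 0, 0, 0, 0])

```text
clock: 14.8
tool_pos: [0.477, 0.1256, 0.1865]
tool_rot: [0.018, -3.137, -0.003]
ft_force: [0.4, -0.2, -0.4]
gripper_width: 0.0001
```

```bash
python3 - <<'E'
from h import *
s,d,W=wrist();print(s["tool_pos"])
P=cloud(d,W)
m=(np.hypot(P[...,0]-.477,P[...,1]-.121)<.03)&(P[...,2]>.0725)&(P[...,2]<.085)
Q=P[m];print("reset",m.sum(),np.round((Q.min(0)+Q.max(0))/2,4),np.ptp(Q,axis=0).round(4))
print([(round(r["score"],2),np.round(r["point"],4).tolist()) for r in spot_point("reset_top","wrist")])
cv2.imwrite("pics/i.png",d["img"][:,:,::-1])
E
```

```text
[0.47696614 0.12562938 0.18653294]
reset 637 [0.4759 0.1215 0.0752] [0.0265 0.0267 0.0049]
[(0.86, [0.476, 0.1174, 0.0782])]
```

View pics/i.png

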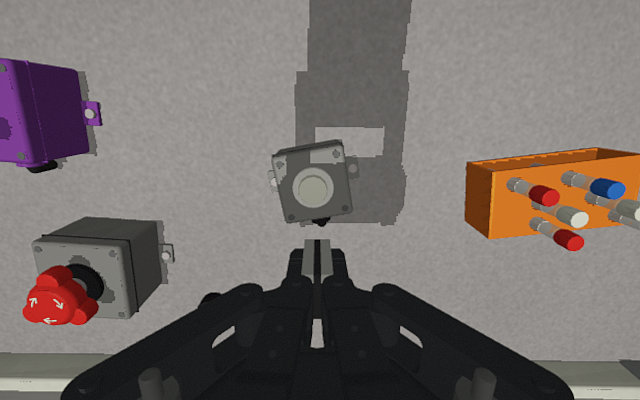

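The white button is at (313,188), in line with the tip, and the stop head is visibly out at (60,295). Going down.

Request:
drive_tool([
  [0, -0.4, -2],
  [0, 0, -3],
  [0, 0, -3],
  [0, 0, -2.5],
  [0, 0, -0.5],
], fingers=[0, 0, 0, 0, 0], turn=[0, 0, 0, 0, 0])

```text
clock: 15.32
tool_pos: [0.4791, 0.1152, 0.0736]
tool_rot: [0.007, -3.133, 0.0]
ft_force: [-1.3, -0.6, -1.5]
gripper_width: -0.0001
```

Request:
drive_tool([
  [0, 0, -0.4],
  [0, 0, -0.3],
  [0, 0, -0.2],
  [0, 0, -0.1],
  [0, 0, 0],
], fingers=[0, 0, 0, 0, 0], turn=[0, 0, 0, 0, 0])

```text
clock: 15.73
tool_pos: [0.4815, 0.1165, 0.0684]
tool_rot: [-0.01, 3.14, -0.0]
ft_force: [-0.7, 0.7, -0.1]
gripper_width: -0.0001
```

Request:
drive_tool([
  [-0.5, 0.4, 0],
  [0, 0, -0.2],
  [0, 0, -0.2],
  [0, 0, -0.1],
  [0, 0, 0],
], fingers=[0, 0, 0, 0, 0], turn=[0, 0, 0, 0, 0])

```text
clock: 16.15
tool_pos: [0.476, 0.1208, 0.0627]
tool_rot: [0.01, -3.141, -0.0]
ft_force: [-1.9, 1.7, 3.2]
gripper_width: -0.0003
```

Request:
drive_tool([
  [0, 0, -0.1],
  [0, 0, -0.1],
  [0, 0, -0.1],
  [0, 0, -0.1],
  [0, 0, 0],
], fingers=[0, 0, 0, 0, 0], turn=[0, 0, 0, 0, 0])

```text
clock: 16.57
tool_pos: [0.4761, 0.1206, 0.0587]
tool_rot: [0.01, -3.141, -0.0]
ft_force: [-2.2, 2.0, 5.0]
gripper_width: -0.0
```

Request:
drive_tool([
  [0, 0, -0.1],
  [0, 0, -0.1],
  [0, 0, -0.05],
  [0, 0, 0],
  [0, 0, 0],
], fingers=[0, 0, 0, 0, 0], turn=[0, 0, 0, 0, 0])

```text
clock: 16.98
tool_pos: [0.4763, 0.1206, 0.0581]
tool_rot: [-0.01, 3.14, -0.0]
ft_force: [-7.9, 2.3, 26.6]
gripper_width: -0.0001
```

Hard on its stop at 27 N. Letting go and retreating.

Request:
drive_tool([
  [0, 0, 0.5],
  [0, 0, 2],
  [0, 0, 3],
  [0, 0, 3],
  [0, 0, 3],
], fingers=[0, 0, 0, 0, 0], turn=[0, 0, 0, 0, 0])

```text
clock: 17.4
tool_pos: [0.476, 0.1203, 0.1723]
tool_rot: [0.009, -3.141, 0.001]
ft_force: [-0.2, 0.6, -1.1]
gripper_width: -0.0002
```

Request:
drive_tool([
  [2, -1, 0],
  [2, -1, 0],
  [0, 0, 0],
  [0, 0, 0],
  [0, 0, 0],
], fingers=[0, 0, 0, 0, 0], turn=[0, 0, 0, 0, 0])

```text
clock: 17.82
tool_pos: [0.5155, 0.1006, 0.1707]
tool_rot: [0.009, -3.14, 0.0]
ft_force: [-1.1, 0.4, 0.4]
gripper_width: -0.0002
```

```bash
python3 - <<'E'
from h import *
s,d,W=wrist();print(s["tool_pos"],s["ft_force"],s["clock"])
P=cloud(d,W)
m=(np.hypot(P[...,0]-.476,P[...,1]-.121)<.01)&(P[...,2]>.06)&(P[...,2]<.085)
print("reset top z",m.sum(),np.median(P[m][:,2]))
headfit(d,W,(.5795,-.1205))
viewer.read_camera("top")
for n in("carrier","bottle","rack"):print(n,[(round(r["score"],2),np.round(r["point"],3).tolist()) for r in spot_point(n,"top")])
save("scene","j.png",(80,80,480,380),2)
E
```

```text
[0.51554592 0.10056685 0.17066005] [-1.13902476  0.35801184  0.37473718] 17.8167
reset top z 436 0.07562612640133737
head pts 3756 z pct [0.1113 0.1153 0.1161]
crown box centre [ 0.5792 -0.1195] [0.0383 0.0378] z 0.115
trefoil 0.934 angle 57 centre [ 0.5795 -0.1195]
carrier [(0.67, [0.661, -0.007, -0.004])]
bottle [(0.59, [0.551, -0.376, -0.004])]
rack [(0.61, [0.491, 0.382, 0.001]), (0.41, [0.578, -0.116, 0.114])]
```

View pics/j.png

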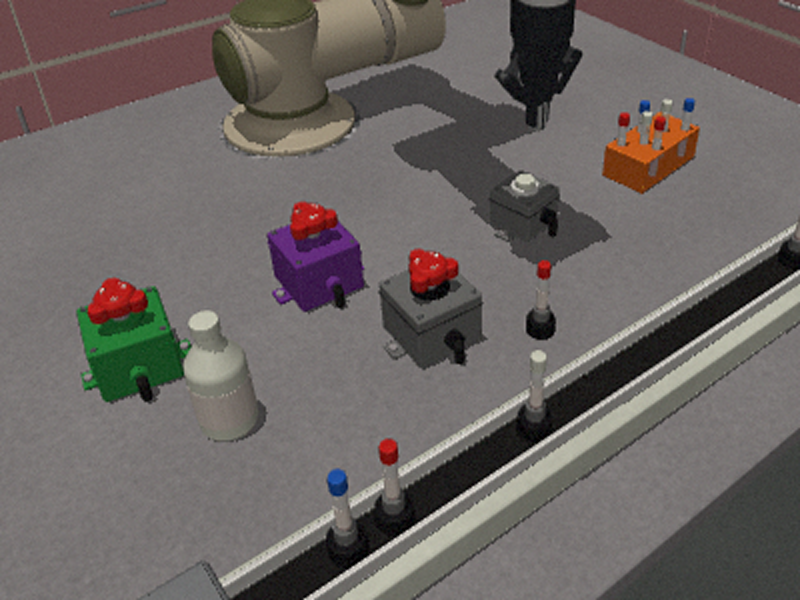

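All in place: the stop head is out at (432,270), the reset button is out at (525,185), and the carrier (541,300), bottle (222,380) and rack (650,150) are standing. Handing in.

```bash
python3 -c "
from h import *
print(manip.hand_in())"
```

```text
the job is handed in; nothing more can be done
None
```

The stop test and the reset press are done and handed in at about 18 s of the 54 s allowed; the hand-in reports no verdict.

- **Press and latch:** I pressed the grey box's mushroom head in with up to about 20 N. With the finger off, it stayed in, with the crown at 108.5 mm.
- **Twist and release:** I pushed one lobe clockwise about 0.4–0.5 rad, with up to about 17 N of side force. Friction from that slowed the head's rise until I eased the finger off. It then sprang out to 115 mm and turned back to its starting angle.
- **Reset:** I pressed the button against its stop at about 27 N and released it.
- **Last checks:**
  - The stop crown is at 115.0 mm with no measurable twist (fit steps of 3°).
  - The reset top is at 75.6 mm.
  - The carrier, bottle and rack are within about 3 mm of their first readings, which is within the detector's error.
  - The arm is clear of everything.
- **Disagreement with the brief:** the closed fingertips measured about 14 mm behind the reported tool point, not 14 mm ahead of it. The contact heights on both buttons confirmed this. I therefore pressed the head off-centre, about 21 mm from its axis, so the grasp point stayed out of the forbidden zone on either reading.

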